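Load-test a return spring and sort it by its loaded length

TASK

Test the spring that stands beside the flywheel in the parts tray: set it fully down over the pin of the spring tester and press its cap straight down with a steady load of about 12 N for a good second, never over 20 N and never until the coils go solid, so that the cap alone pushes the sliding tell-tale down to the loaded length. If the tell-tale stopped above the fixed reference mark the spring is sound: stand it upright in the square wooden pass box; if it went below the mark the spring is soft: put it into the round scrap tin. Leave the other spring and the other things where they are.

Things in the scene. Friction and masses are not known exactly. Their poses are not given: they have to be found in the camera images.
- spring_a: one of two look-alike upright coil springs, each sound or soft, 70 mm tall, 85 g: steel foot collar 26 mm across, 12 mm high, with a 16 mm bore, hollow to 22 mm up; coils 26 mm across; on top a flat solid cap 44 mm across, from 56 to 70 mm up, to grip it by. Origin: centre of the foot's underside; z up the spring
- spring_b: one of two look-alike upright coil springs, each sound or soft, 70 mm tall, 85 g: steel foot collar 26 mm across, 12 mm high, with a 16 mm bore, hollow to 22 mm up; coils 26 mm across; on top a flat solid cap 44 mm across, from 56 to 70 mm up, to grip it by. Origin: centre of the foot's underside; z up the spring
- spring_a_cap (a joint): how far the cap of spring_a is pressed down, m: 0 unloaded, grows as it is compressed, coils solid at 0.034. Under 12 N a sound spring yields 6 mm (1.2 N per further mm; starts to yield at 5 N), a soft one 22 to 23 mm (0.45 N per mm; starts at 2 N)
- spring_b_cap (a joint): how far the cap of spring_b is pressed down, m: 0 unloaded, grows as it is compressed, coils solid at 0.034. Under 12 N a sound spring yields 6 mm (1.2 N per further mm; starts to yield at 5 N), a soft one 22 to 23 mm (0.45 N per mm; starts at 2 N)
- tester: spring tester, fixed: steel plate 12 mm thick, x -40 to 40, y -35 to 80 mm; an upright pin 12 mm thick, 20 mm tall, top 5 mm tapered to 6 mm. Origin: on the pin's axis at the bench surface, z up. At y = 50 mm stands a round post 10 mm thick, 72 mm tall, with a small rule plate (y 47 to 73 mm) beside it: close the fingers along x to stay clear
- pin_top (a point): centre of the top of the tester's pin, 32 mm above the bench, 20 mm above the plate; axes as the tester's
- telltale (a joint): brass tell-tale, a 6 mm wide, 3 mm thick arm on a collar that slides on the post with 0.6 N of friction and stays where it is pushed; its inner end lies 17 mm from the pin's axis, under the rim of a seated spring's cap but clear of the foot. Value: m down from its top position (its top 55 mm above the plate); starts at 0 to 0.0005
- telltale_tip (a point): outer end of the tell-tale's top edge, beside the mark: 64 mm to the tester's +y of the pin axis. It moves with the tell-tale; a seated spring's cap has its underside 56 mm above the plate unloaded, about 50 mm (sound) or 33 mm (soft) at 12 N
- mark (a point): upper edge of the fixed dark steel reference mark on the rule, 66 mm to the tester's +y of the pin axis and 40.5 mm above the plate: the tell-tale's top is level with it when the joint telltale reads 0.0145
- tray: open aluminium parts tray, fixed, 170 mm (x) by 200 mm (y), walls 3 mm thick, 22 mm high, floor 3 mm thick lined with white paper; a wall across the middle parts it into two halves: +y with a spring and the flywheel, -y with a spring and the engine block, both springs towards -x. Origin: centre of its underside
- tin: round open scrap tin, fixed, 110 mm across outside, 38 mm high, wall and floor 3 mm. Origin: centre of its underside, on the bench
- pass_box: square open wooden pass box, fixed, 100 by 100 mm outside, 18 mm high, wall and floor 5 mm. Origin: centre of its underside, on the bench
- flywheel: steel flywheel 64 mm across, 20 mm high, lying in the tray; to be left alone. Origin: centre of underside
- engine_block: small aluminium block 34 x 30 mm, 30 mm high, in the tray's other half; to be left alone. Origin: centre of underside
- wrench: open-ended wrench 140 mm long lying beyond the tester; to be left alone
- screwdriver: screwdriver 170 mm long lying on the robot's side of the tester; to be left alone
- oil_can: small steel oil can 72 mm across with a spout, 105 mm high, beyond the tester; to be left alone. Origin: centre of underside
- pulley: aluminium pulley 48 mm across, 24 mm high, beyond the tester; to be left alone. Origin: centre of underside
Things that resemble listed ones, but are neither listed nor needed, are in the scene too. Leave any black look-alike of the pass_box alone. What is shaped like the spring_a but blue is not meant.

How it is judged:
By the outcome, as a careful person would: the job done as asked, in the order asked, and still so for the second after the job is handed in, with the robot touching nothing.
It also fails if it takes over 70 s, if anything falls off the work surface, if the arm or the gripper's body presses on something with over 40 N, if the wrist force passes 120 N, or if a joint passes its speed limit or range.

ROBOT

A 6-joint arm with a two-finger parallel gripper is mounted at the origin on the work surface. World frame = base frame: x ahead of the robot, y to its left, z up, the work surface at z = 0. Lengths are in m, angles in degrees, forces in N, time in s.
With the tool pointing down it reaches from about 0.25 to 0.725 m from the base axis. Payload 9.7 kg.
Tool frame: the origin (TCP) lies at the very end of the fingers, on their centre line; the grasp point (between the pads) lies grasp_offset behind it (grasp_offset is the distance from the TCP to the grasp point, in m); z points along the fingers, y is the line along which they close (so a half turn about z gives the same grasp; the last joint's range is limited). The gripper opens to 85 mm and grips with 20 to 120 N. Pads are 22 mm wide; open, the fingers measure 114 mm over their backs; the gripper's body (76 mm by 85 mm) begins 54 mm behind the grasp point. The pads swing forward as they close: fully open they stand 13 mm farther back than shut.
Start: joints at [0, 4.979, 10.078, 95.1, 0, 90], TCP at [0.55, -0, 0.231] pointing down, gripper open.
Joint ranges: [-179.16, 179.16], [-48.56, 103.87], [-65.8, 70.77], [-126.05, 130.52], [-82.76, 87.17], [-180, 180]. Speed limits (degrees/s): [127.2, 127.2, 147.25, 180, 180, 180].

INTERFACE

Orientations are given as [roll, pitch, yaw] about the fixed x, y, z axes, in that order (R = Rz(yaw) Ry(pitch) Rx(roll)).
In Python, from workcell import get_obs, camera, calibration, job_done, recognise, cut_out, mark_of, grasp_offset gives the robot as it stands.
- The arm moves only by the tool servo_tool, never from a script. Its argument "moves" is a list of rows, each a list of 3 entries, a list of its own where there are three numbers: the turn, a rotation vector about the tool's x, y, z in degrees, then the shift along the tool's x, y, z in m, then the opening in per cent of the stroke, from 0 (shut) to 100 (fully open). In form: [[[ax, ay, az], [x, y, z], claw], ...]. A call has 1 to 12 rows; each row shifts and turns the commanded pose from where the row before left it, along the tool's axes as they then stand; what a row does not reach is not made up. A row lasts 1/10 s, in which the tool goes at most 50 mm and 8.59 degrees, less where a joint would pass 70% of its speed; a pose out of reach is approached as far as the arm can. A call is refused whole if a number of a shift passes 0.05 or a number of a turn 8.59, either way. A call with a gripper value outside its range is refused whole. The fingers move at their own pace and stop on an object; "force" is the grip in N (left out, the last holds). Time passes only in rows, so rows that do not move let the fingers close. It gives the time, the measured TCP pose, the force, the opening and the grip force at its end, in the units of the state.
- get_obs(): the state, without advancing time (a new reading comes with each control period).
- camera(name): name is "scene" or "side" or "wrist"; returns (picture, depth): 400x640x3 uint8, red, green, blue; 400x640 float32, m along the optical axis (not along the pixel's ray), 0 where there is no reading.
- calibration(name): a dict with "camera_matrix" (3x3 intrinsics, pixels), "R" (3x3) and "t" (3): a world point X has camera coordinates R X + t. Camera axes: x right, y down, z forward; pixel columns grow to the right and rows downward; lengths in m; the calibration is good to about 2 mm. A picture is of the moment at which its call begins: read the wrist's pose just before it. calibration takes no time and is no camera call; for the wrist camera it gives the pose at the moment of the call.
- job_done(): hands the job in; it is judged then, once.
Trained networks look in the newest picture that a camera, given by its name, has taken for a name from the list of things; names that differ only in an ending like _2 or _b are one class to them, and where a whole thing is asked for, a point or a joint stands for the part that bears it (a point fixed in the world has none). Each returns a list of dicts, best first, with "score" (0 to 1); they miss things now and then, are a little off and sometimes report something else, mostly with a low value. They report only what shows in the picture. A call takes as long as a camera call. They do not tell look-alikes from the thing itself.
- recognise(name, camera): "xyz" ([x, y, z] in m, in the coordinates of the camera as it stood for that picture, good to about 4 mm: the middle of the surface that is visible of it).
- cut_out(name, camera): "mask" (400x640 bool, what is visible of it).
- mark_of(name, camera): "xyz" ([x, y, z] in m, in the coordinates of the camera as it stood for that picture, good to about 4 mm: a listed point, or the origin of a listed thing).
The state is a dict: "time": time; "q": joint angles; "qd": joint speeds; "joint_efforts": joint torques, N m; "ee_pos": TCP position; "tcp_rot": TCP orientation; "wrist_force": force on the tool from outside, world axes, zero at the start; "torque": the same for the moment, N m; "opening": finger opening in m; "grasp_force": force on a finger pad.
Only numpy, scipy, OpenCV 4.12 (cv2) and the standard library are available. Lean on these libraries where they do the work, as an engineer would, in place of code of your own. Each camera call takes 0.05 s, during which the arm holds its last target. There are 200 camera calls.

## Working session

There is one attempt and no reset: what is moved stays moved. The work goes in short steps, Python scripts to look and compute and a tool call to move; the robot and the scene stay as the last step left them, time stands still between calls to the robot, and variables do not carry over. Pictures are saved under pics/ and viewed, at most 10 in all, crops included, and the job is handed in when it is done.

Besides the shell and the picture viewer there is one more tool, called after "Emit:" as name([rows], argument=value, ...), one row to a line, values as JSON. servo_tool: Moves the arm, as the interface text tells. Its arguments: {"type":"object","properties":{"moves":{"type":"array"},"force":{"type":"number"}},"required":["moves"]}

```bash
mkdir -p pics; ls; cat > h.py <<'E'
import numpy as np, cv2
from workcell import *
def world(c,p):
    k=calibration(c); return np.array(k["R"]).T@(np.array(p)-np.array(k["t"]))
def pix(c,X):
    k=calibration(c); p=np.array(k["camera_matrix"])@(np.array(k["R"])@np.array(X)+np.array(k["t"])); return p[:2]/p[2]
def cloud(c,d):
    k=calibration(c);K=np.array(k["camera_matrix"]);v,u=np.mgrid[0:400,0:640]
    P=np.stack([(u-K[0,2])/K[0,0]*d,(v-K[1,2])/K[1,1]*d,d],-1)
    W=(P-np.array(k["t"]))@np.array(k["R"]); W[d==0]=np.nan; return W
def save(n,im): cv2.imwrite("pics/"+n,im[:,:,::-1])
E
python3 - <<'E'
from h import *
ims=[]
for c in ("scene","side"):
    im,d=camera(c); ims.append(im); np.savez(c+".npz",im=im,d=d)
    for n in ("spring_a","flywheel","tester","pin_top","telltale_tip","mark","tray","tin","pass_box","engine_block"):
        for r in mark_of(n,c)[:3]:
            w=world(c,r["xyz"]); print(c,n,round(r["score"],2),w.round(3),pix(c,w).round())
    save(c+"0.png",im)
print(grasp_offset, get_obs())
E
```

```text
pics
scene spring_a 0.86 [ 0.352  0.395 -0.002] [476. 299.]
scene spring_a 0.79 [0.457 0.259 0.005] [405. 275.]
scene spring_a 0.73 [0.461 0.366 0.   ] [433. 312.]
scene flywheel 0.85 [0.538 0.361 0.004] [406. 328.]
scene flywheel 0.29 [ 0.497  0.308 -0.002] [405. 300.]
scene flywheel 0.27 [ 0.772 -0.169 -0.007] [216. 211.]
scene tester 0.67 [ 0.591 -0.045  0.   ] [295. 212.]
scene pin_top 0.56 [ 0.596 -0.048  0.031] [293. 206.]
scene telltale_tip 0.67 [ 0.465 -0.22   0.005] [303. 154.]
scene telltale_tip 0.46 [0.568 0.014 0.07 ] [314. 209.]
scene mark 0.67 [0.564 0.012 0.052] [315. 212.]
scene tray 0.96 [0.5   0.308 0.002] [404. 300.]
scene tin 0.76 [ 0.623 -0.214  0.001] [257. 176.]
scene pass_box 0.57 [ 0.462 -0.221  0.004] [303. 153.]
scene pass_box 0.34 [0.402 0.014 0.   ] [364. 198.]
scene engine_block 0.76 [0.547 0.264 0.004] [377. 295.]
side spring_a 0.74 [0.357 0.388 0.003] [304. 339.]
side spring_a 0.58 [0.465 0.361 0.003] [271. 311.]
side spring_a 0.54 [0.465 0.257 0.005] [296. 283.]
side flywheel 0.58 [0.548 0.355 0.002] [246. 296.]
side flywheel 0.4 [ 0.624 -0.215  0.001
[... 522 characters left out ...]
. 272.]
0.0187 {'time': 1.1, 'q': array([-1.02999739e-03,  4.97926186e+00,  1.00781575e+01,  9.50986157e+01,
        4.21955611e-04,  9.00005067e+01]), 'qd': array([-0.06295045,  0.05477465, -0.15327015,  0.04290856, -0.00704389,
       -0.04859572]), 'joint_efforts': array([ 2.96750204e-04, -5.20114768e+01,  4.64858115e+01,  1.64357825e-03,
        6.76220543e-05,  6.98593951e-06]), 'ee_pos': array([ 5.50003350e-01, -7.78843872e-06,  2.31280163e-01]), 'tcp_rot': array([ 1.79999720e+02, -4.21958087e-04,  8.99984633e+01]), 'wrist_force': array([ 0.1270275 ,  0.30653589, -0.07186922]), 'torque': array([ 0.0185271 , -0.02214611,  0.01392542]), 'grasp_force': 0.0, 'opening': 0.08531918016353789}
```

View pics/scene0.png

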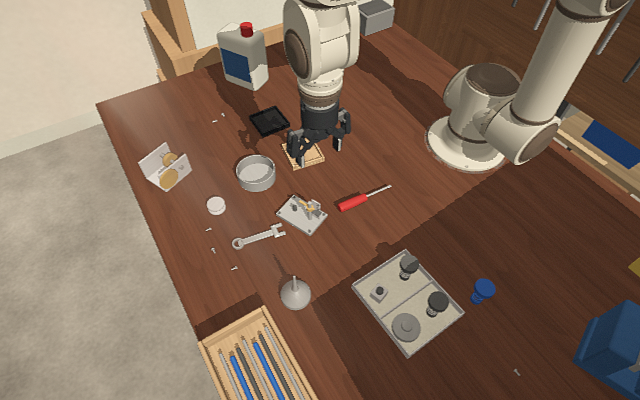

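View pics/side0.png

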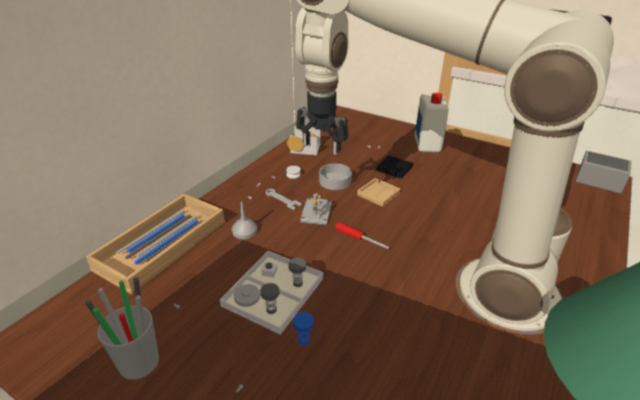

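The scene shows three look-alikes (scene pixels):
- Dark spring at (437,303), in the tray half with the flywheel (405,327). This one fits the description.
- Dark spring at (409,265), beside the engine block.
- Blue one at (484,290), outside the tray.

The light wooden box (303,155) is the pass box and the black one (269,121) is a decoy. I'll move over the chosen spring and confirm it with the wrist camera.

Emit:
servo_tool([
  [[0,0,0],[0.036,-0.009,0],100],
  [[0,0,0],[0.036,-0.009,0],100],
  [[0,0,0],[0.036,-0.009,0],100],
  [[0,0,0],[0.036,-0.009,0],100],
  [[0,0,0],[0.036,-0.009,0],100],
  [[0,0,0],[0.036,-0.009,0],100],
  [[0,0,0],[0.036,-0.009,0],100],
  [[0,0,0],[0.036,-0.009,0],100],
  [[0,0,0],[0.036,-0.009,0],100],
  [[0,0,0],[0.036,-0.006,0],100],
  [[0,0,0],[0,0,0],100],
  [[0,0,0],[0,0,0],100],
], force=40)

```text
time: 2.3
ee_pos: [0.4627, 0.3605, 0.2309]
tcp_rot: [-180.0, 0.0, 90.1]
wrist_force: [-1.0, 0.1, -0.7]
opening: 0.0856
grasp_force: 0.0
```

```bash
python3 - <<'E'
from h import *
im,d=camera("wrist"); o=get_obs(); print(o["time"],o["ee_pos"],o["tcp_rot"])
W=cloud("wrist",d)
for r in mark_of("spring_a","wrist")[:3]+mark_of("flywheel","wrist")[:2]:
    w=world("wrist",r["xyz"]); print(r["score"],w.round(3),pix("wrist",w).round())
for c in [(0.463,0.364),(0.46,0.258)]:
    m=(abs(W[...,2]-0.073)<0.005)&(np.hypot(W[...,0]-c[0],W[...,1]-c[1])<0.04)
    if m.any():
        (cc,r)=cv2.minEnclosingCircle((W[m][:,:2]*1000).astype(np.float32)); print(m.sum(),cc,r,np.median(W[m][:,2]))
save("w1.png",im)
E
```

```text
2.35 [0.46298646 0.35974612 0.23117881] [-1.79992322e+02  2.73479054e-02  9.00237894e+01]
0.97 [ 0.357  0.391 -0.003] [240. 150.]
0.77 [0.462 0.258 0.004] [319. 245.]
0.68 [ 0.714  0.158 -0.002] [482. 303.]
0.62 [0.542 0.361 0.003] [378. 174.]
1194 (466.09954833984375, 359.91705322265625) 21.77025032043457 0.07201373271230627
953 (461.1542663574219, 255.8954620361328) 22.033267974853516 0.07192217451504063
```

View pics/w1.png

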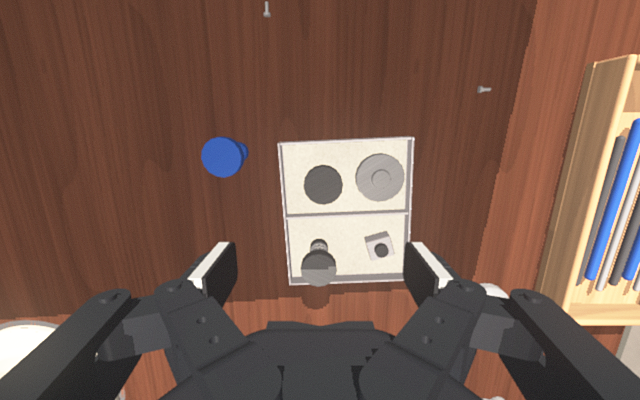

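The wrist picture shows one grey-black spring cap at (323,184), in the same half as the flywheel (380,177). The other spring (319,265) is beside the engine block and the blue one (222,157) is outside the tray. The cap centre is (0.466, 0.360), radius 21.8 mm, top at 72 mm, which matches the given sizes.

Emit:
servo_tool([
  [[0,0,0],[0,0.003,0.01],100],
  [[0,0,-6.5],[0,0,0.025],100],
  [[0,0,-6.5],[0,0,0.03],100],
  [[0,0,-6.5],[0,0,0.03],100],
  [[0,0,-6.5],[0,0,0.03],100],
  [[0,0,0],[0,0,0.03],100],
  [[0,0,0],[0,0,0.02],100],
  [[0,0,0],[0,0,0.009],100],
  [[0,0,0],[0,0,0],100],
  [[0,0,0],[0,0,0],40],
  [[0,0,0],[0,0,0],40],
  [[0,0,0],[0,0,0],30],
], force=40)

```text
time: 3.65
ee_pos: [0.4666, 0.3604, 0.0485]
tcp_rot: [179.9, -0.0, 116.0]
wrist_force: [-0.7, 0.1, 0.3]
opening: 0.0437
grasp_force: 0.1
```

Emit:
servo_tool([
  [[0,0,0],[0,0,0],20],
  [[0,0,0],[0,0,0],20],
  [[0,0,0],[0,0,0],20],
  [[0,0,0],[0,0,0],20],
])

```text
time: 4.05
ee_pos: [0.4665, 0.3604, 0.0481]
tcp_rot: [179.9, -0.0, 116.0]
wrist_force: [0.3, 0.6, 5.1]
opening: 0.0423
grasp_force: 39.9
```

Emit:
servo_tool([
  [[0,0,0],[0,0,-0.02],20],
  [[0,0,0],[0,0,-0.03],20],
  [[0,0,0],[0,0,-0.035],20],
  [[0,0,0],[0,0,-0.035],20],
  [[0,0,0],[-0.02,-0.003,-0.03],20],
  [[0,0,0],[-0.04,-0.006,0],20],
  [[0,0,0],[-0.04,-0.006,0],20],
  [[0,0,0],[-0.04,-0.006,0],20],
  [[0,0,0],[-0.04,-0.006,0],20],
  [[0,0,0],[-0.04,-0.006,0],20],
  [[0,0,0],[-0.04,-0.006,0],20],
  [[0,0,0],[-0.03,-0.005,0],20],
])

```text
time: 5.25
ee_pos: [0.5538, 0.0779, 0.1969]
tcp_rot: [-180.0, 0.0, 115.9]
wrist_force: [0.8, 0.9, -1.3]
opening: 0.0424
grasp_force: 41.1
```

```bash
python3 - <<'E'
from h import *
o=get_obs(); k=calibration("wrist"); R=np.array(k["R"]);C=-R.T@np.array(k["t"])
print(o["time"],o["ee_pos"],o["tcp_rot"],o["wrist_force"],o["grasp_force"],"cam",C.round(3),"axis",R[2].round(3))
im,d=camera("wrist"); save("w2.png",im); np.savez("w2.npz",im=im,d=d)
W=cloud("wrist",d)
for n in ("pin_top","tester","telltale_tip","mark"):
    for r in mark_of(n,"wrist")[:2]:
        w=world("wrist",r["xyz"]); print(n,r["score"],w.round(4),pix("wrist",w).round())
E
```

```text
5.25 [0.55381497 0.07789602 0.19690265] [-1.79963189e+02  3.72323102e-03  1.15948568e+02] [ 0.82441449  0.90357929 -1.27325189] 41.06947660446167 cam [0.526 0.136 0.338] axis [ 0.112 -0.234 -0.966]
pin_top 0.84 [ 0.5908 -0.0537  0.0343] [301. 291.]
```

View pics/w2.png

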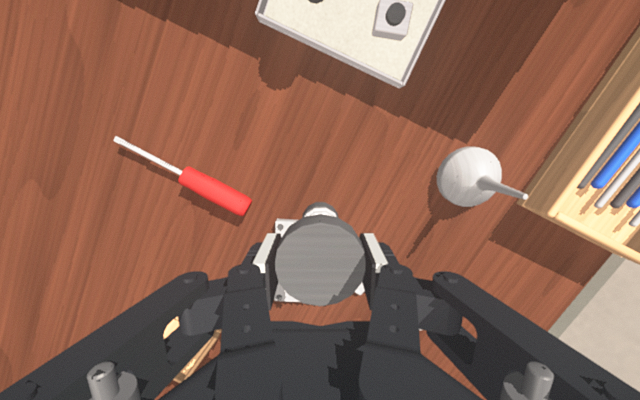

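The held spring hides the tester (291-300 px, row 280), so I'll overshoot to see it past the spring.

Emit:
servo_tool([
  [[0,0,0],[-0.03,-0.002,0],20],
  [[0,0,0],[-0.04,-0.004,0],20],
  [[0,0,0],[-0.04,-0.004,0],20],
  [[0,0,0],[-0.04,-0.004,0],20],
  [[0,0,0],[-0.04,-0.004,0],20],
  [[0,0,0],[-0.04,-0.002,0],20],
  [[0,0,0],[-0.02,0,0],20],
  [[0,0,0],[0,0,0],20],
  [[0,0,0],[0,0,0],20],
])

```text
time: 6.4
ee_pos: [0.6452, -0.1523, 0.1968]
tcp_rot: [-180.0, -0.1, 116.0]
wrist_force: [-0.1, 0.2, -0.9]
opening: 0.0424
grasp_force: 41.1
```

```bash
python3 - <<'E'
from h import *
im,d=camera("wrist"); save("w3.png",im); np.savez("w3.npz",im=im,d=d,**{k:np.array(v) for k,v in calibration("wrist").items()})
o=get_obs(); print(o["time"],o["ee_pos"],o["tcp_rot"],o["wrist_force"],o["grasp_force"])
W=cloud("wrist",d)
for n in ("pin_top","tester","telltale_tip","mark","tin","pass_box"):
    for r in mark_of(n,"wrist")[:2]:
        w=world("wrist",r["xyz"]); print(n,r["score"],w.round(4),pix("wrist",w).round())
near=np.hypot(W[...,0]-.595,W[...,1]+.05)
# pin top
m=(abs(W[...,2]-0.032)<0.003)&(near<0.02); print("pintop",m.sum(),np.median(W[m],0) if m.any() else 0)
m=(W[...,2]>0.016)&(W[...,2]<.034)&(near<0.02); print("pin",m.sum(),W[m].mean(0) if m.any() else 0)
m=(abs(W[...,2]-0.012)<0.004)&(near<0.12)
r=cv2.minAreaRect((W[m][:,:2]*1000).astype(np.float32)); print("plate",m.sum(),r,cv2.boxPoints(r).tolist(),np.median(W[m][:,2]))
m=(W[...,2]>0.055)&(W[...,2]<.1)&(near<0.09); v,u=np.where(m); print("tall",[(a,b,*W[a,b].round(3)) for a,b in list(zip(v,u))[::max(1,len(v)//25)]])
E
```

```text
6.45 [ 0.64513025 -0.15191752  0.19714081] [-1.79984357e+02 -3.57940651e-02  1.16076205e+02] [-0.87298989 -0.98512671 -1.44361312] 41.08130156993866
pin_top 0.96 [ 0.5893 -0.0516  0.0315] [314.  75.]
tester 0.64 [ 0.5898 -0.0503  0.0017] [316.  79.]
tin 0.78 [ 6.281e-01 -2.207e-01 -3.000e-04] [285. 220.]
pass_box 0.67 [ 0.4841 -0.3962 -0.0016] [138. 284.]
pass_box 0.61 [ 0.59   -0.0527 -0.0014] [315.  80.]
pintop 55 [ 0.59249539 -0.05096029  0.03054109]
pin 120 [ 0.59271719 -0.05164968  0.02824462]
plate 7605 ((634.8974609375, -55.83209228515625), (155.66468811035156, 197.07113647460938), 22.452484130859375) [[525.3326416015625, 5.508642196655273], [600.5975341796875, -176.62384033203125], [744.4622802734375, -117.1728286743164], [669.1973876953125, 64.95965576171875]] 0.011187264712955704
tall [(np.int64(0), np.int64(303), np.float64(0.561), np.float64(-0.012), np.float64(0.081)), (np.int64(1), np.int64(305), np.float64(0.563), np.float64(-0.012), np.float64(0.08)), (np.int64(2), np.int64(310), np.float64(0.564), np.float64(-0.006), np.float64(0.065)), (np.int64(3), np.int64(310), n
[... 1303 characters left out ...]
(23), np.int64(317), np.float64(0.577), np.float64(-0.018), np.float64(0.067)), (np.int64(26), np.int64(321), np.float64(0.581), np.float64(-0.019), np.float64(0.066)), (np.int64(30), np.int64(318), np.float64(0.58), np.float64(-0.022), np.float64(0.065)), (np.int64(33), np.int64(322), np.float64(0.584), np.float64(-0.023), np.float64(0.066)), (np.int64(37), np.int64(321), np.float64(0.585), np.float64(-0.026), np.float64(0.067)), (np.int64(41), np.int64(318), np.float64(0.583), np.float64(-0.03), np.float64(0.065)), (np.int64(45), np.int64(315), np.float64(0.582), np.float64(-0.034), np.float64(0.065)), (np.int64(48), np.int64(319), np.float64(0.587), np.float64(-0.034), np.float64(0.065))]
```

View pics/w3.png

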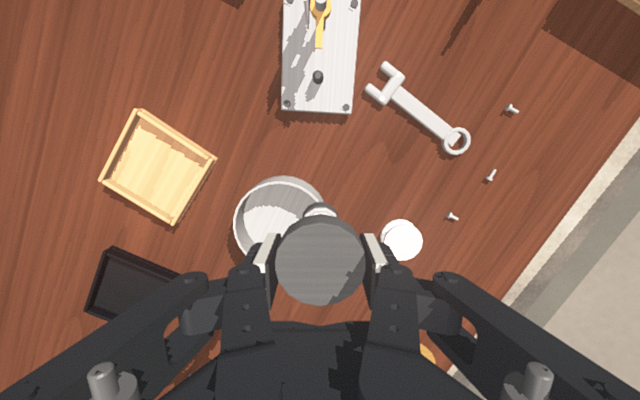

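Pin at (318,77), tell-tale and post at (320,10), tin at (280,215), light pass box at (158,165). I'll move closer for a precise pin fix and check the cap's place in the grip from the same picture.

Emit:
servo_tool([
  [[0,0,0],[0.02,0,0.01],20],
  [[0,0,0],[0.025,0,0.015],20],
  [[0,0,0],[0.005,0,0.015],20],
  [[0,0,0],[0,0,0],20],
  [[0,0,0],[0,0,0],20],
  [[0,0,0],[0,0,0],20],
])

```text
time: 7.35
ee_pos: [0.6238, -0.1089, 0.1583]
tcp_rot: [179.9, 0.1, 116.0]
wrist_force: [0.4, -0.5, -1.0]
opening: 0.0424
grasp_force: 41.1
```

```bash
python3 - <<'E'
from h import *
from scipy.spatial.transform import Rotation as Ro
im,d=camera("wrist"); o=get_obs()
T=Ro.from_euler("xyz",o["tcp_rot"],degrees=True).as_matrix(); p=o["ee_pos"]
print(o["time"],p,o["tcp_rot"],o["wrist_force"])
W=cloud("wrist",d); L=(W-p)@T
for r in mark_of("pin_top","wrist")[:1]:
    w=world("wrist",r["xyz"]); print("net",r["score"],w.round(4),(T.T@(w-p)).round(4),pix("wrist",w).round())
m=(abs(L[...,2]+0.0258)<0.006)&(np.hypot(L[...,0],L[...,1])<0.03)
c,r=cv2.minEnclosingCircle((L[m][:,:2]*1000).astype(np.float32)); print("cap in tool mm",m.sum(),c,r,np.median(L[m][:,2]))
near=np.hypot(W[...,0]-.592,W[...,1]+.051)
m=(abs(W[...,2]-0.0315)<0.002)&(near<0.012); print("pintop",m.sum(),W[m].mean(0),L[m].mean(0))
m=(W[...,2]>0.017)&(W[...,2]<.034)&(near<0.012); print("pin all",m.sum(),L[m].mean(0),L[m].min(0),L[m].max(0))
# foot of the spring, visible part
m=(L[...,2]>0.02)&(L[...,2]<0.05)&(np.hypot(L[...,0],L[...,1])<0.03); print("foot",m.sum(),np.nanpercentile(L[m],[2,98],axis=0) if m.any() else 0)
# telltale arm
m=(abs(W[...,2]-0.066)<0.003)&(near<0.075)&(near>0.015)&(abs(L[...,1])<.02)&(L[...,0]>.07)
q=L[m]; print("arm",m.sum(),q[:,0].min(),q[:,0].max(), np.polyfit(q[:,0],q[:,1],1),np.median(W[m][:,2]))
# plate direction
m=(abs(W[...,2]-0.0112)<0.003)&(abs(L[...,1])<.05)&(L[...,0]>.025)&(L[...,0]<.15)
q=L[m]
for lo in np.arange(.03,.1,.02):
    s=q[(q[:,0]>lo)&(q[:,0]<lo+.008)]; print(lo,len(s),s[:,1].min().round(4) if len(s) else 0,s[:,1].max().round(4) if len(s) else 0)
save("w4.png",im)
E
```

```text
7.4 [ 0.62382377 -0.10896866  0.15828551] [1.79935904e+02 5.15547159e-02 1.15973124e+02] [ 0.19183672  0.26176962 -0.6556405 ]
net 0.78 [ 0.5889 -0.055   0.0322] [ 0.0639 -0.0079  0.126 ] [311. 126.]
cap in tool mm 6783 (5.72260046005249, -0.013557970523834229) 28.207040786743164 -0.02289257236795419
pintop 46 [ 0.5925418  -0.05131117  0.03045096] [ 0.06564898 -0.00301435  0.12777224]
pin all 122 [ 0.06578949 -0.00295502  0.12953755] [ 0.06039178 -0.00851123  0.12535698] [0.07140459 0.00290372 0.13358229]
foot 349 [[ 0.00568058 -0.01127191  0.0217023 ]
 [ 0.01297406  0.01073299  0.04516892]]
arm 593 0.08262424298482235 0.13706429767042733 [ 0.00079722 -0.00105513] 0.06548816788239442
0.03 476 -0.0445 0.0343
0.05 621 -0.0439 0.0358
0.07 626 -0.0421 0.0372
0.09000000000000001 653 -0.0414 0.0382
```

View pics/w4.png

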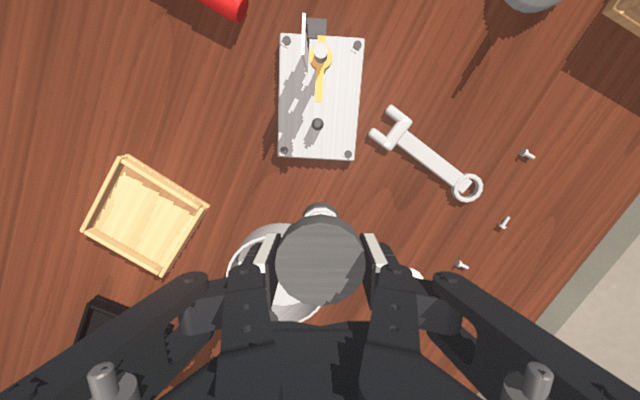

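The pin at (317,124) lies at (65.6, -3.0) mm in tool axes. The held foot is centred in the grip. The plate edges ask for another 3° of turn.

Emit:
servo_tool([
  [[0,0,0],[0.02,-0.001,0],20],
  [[0,0,0],[0.025,-0.001,0],20],
  [[0,0,0],[0.0206,-0.001,0],20],
  [[0,0,3],[0,0,0.01],20],
  [[0,0,0],[0,0,0.025],20],
  [[0,0,0],[0,0,0.02],20],
  [[0,0,0],[0,0,0.014],20],
  [[0,0,0],[0,0,0.004],20],
  [[0,0,0],[0,0,0],20],
  [[0,0,0],[0,0,0],20],
])

```text
time: 8.45
ee_pos: [0.5924, -0.051, 0.0854]
tcp_rot: [179.9, 0.0, 113.0]
wrist_force: [0.5, 0.0, -0.7]
opening: 0.0426
grasp_force: 41.1
```

```bash
python3 - <<'E'
from h import *
o=get_obs(); print(o["time"],o["ee_pos"],o["tcp_rot"],o["wrist_force"],o["torque"])
a=[]
for c in ("scene","side"):
    im,d=camera(c); u,v=pix(c,[.5925,-.0512,.05]).astype(int)
    x=im[v-40:v+35,u-50:u+50]; a.append(cv2.resize(x,(800,600) if 0 else (400,300),interpolation=cv2.INTER_CUBIC))
save("c5.png",np.hstack(a))
E
```

```text
8.45 [ 0.59236324 -0.05096303  0.08535456] [1.79932790e+02 3.45411720e-02 1.12991788e+02] [ 0.49959654  0.03488436 -0.66255821] [-0.01546383  0.03447992 -0.00726087]
```

View pics/c5.png

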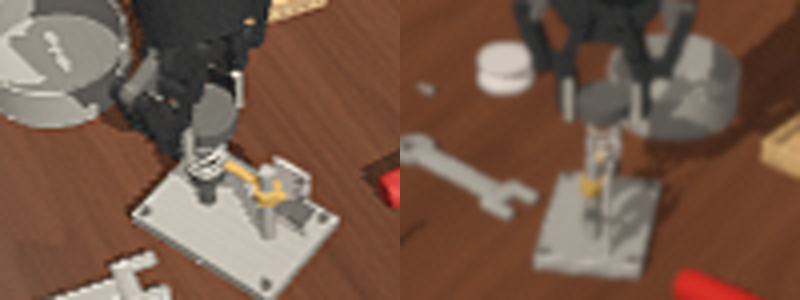

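The foot stands right above the pin in both views. Lowering in steps while watching the force.

Emit:
servo_tool([
  [[0,0,0],[0,0,0.005],20],
  [[0,0,0],[0,0,0.005],20],
  [[0,0,0],[0,0,0.003],20],
  [[0,0,0],[0,0,0],20],
  [[0,0,0],[0,0,0],20],
])

```text
time: 9.05
ee_pos: [0.5917, -0.0508, 0.0712]
tcp_rot: [-180.0, -0.0, 113.0]
wrist_force: [0.2, 0.3, -1.0]
opening: 0.0428
grasp_force: 41.1
```

Emit:
servo_tool([
  [[0,0,0],[0,0,0.003],20],
  [[0,0,0],[0,0,0.002],20],
  [[0,0,0],[0,0,0],20],
  [[0,0,0],[0,0,0],20],
])

```text
time: 9.45
ee_pos: [0.5918, -0.0508, 0.0663]
tcp_rot: [-180.0, -0.0, 113.0]
wrist_force: [0.4, 0.3, -0.0]
opening: 0.0425
grasp_force: 41.1
```

Emit:
servo_tool([
  [[0,0,0],[0,0,0.003],20],
  [[0,0,0],[0,0,0.003],20],
  [[0,0,0],[0,0,0.001],20],
  [[0,0,0],[0,0,0],20],
  [[0,0,0],[0,0,0],20],
])

```text
time: 9.95
ee_pos: [0.5918, -0.0508, 0.0593]
tcp_rot: [-180.0, 0.0, 113.0]
wrist_force: [-0.3, -0.4, -0.7]
opening: 0.0425
grasp_force: 41.1
```

Emit:
servo_tool([
  [[0,0,0],[0,0,0.001],20],
  [[0,0,0],[0,0,0.001],20],
  [[0,0,0],[0,0,0],20],
  [[0,0,0],[0,0,0],20],
])

```text
time: 10.35
ee_pos: [0.592, -0.0509, 0.0578]
tcp_rot: [180.0, 0.0, 113.0]
wrist_force: [-0.5, -0.9, 3.7]
opening: 0.0425
grasp_force: 41.4
```

Emit:
servo_tool([
  [[0,0,0],[0,0,0.001],20],
  [[0,0,0],[0,0,0.001],20],
  [[0,0,0],[0,0,0],20],
  [[0,0,0],[0,0,0],20],
])

```text
time: 10.75
ee_pos: [0.592, -0.0509, 0.056]
tcp_rot: [180.0, 0.0, 113.0]
wrist_force: [-2.6, -0.9, 7.6]
opening: 0.0428
grasp_force: 41.7
```

Emit:
servo_tool([
  [[0,0,0],[0,0,0.001],20],
  [[0,0,0],[0,0,0.001],20],
  [[0,0,0],[0,0,0],20],
  [[0,0,0],[0,0,0],20],
])

```text
time: 11.15
ee_pos: [0.5921, -0.0509, 0.0542]
tcp_rot: [179.9, 0.0, 113.0]
wrist_force: [-2.5, -0.3, 9.7]
opening: 0.0424
grasp_force: 41.9
```

Emit:
servo_tool([
  [[0,0,0],[0,0,0],20],
  [[0,0,0],[0,0,0],20],
])

```text
time: 11.35
ee_pos: [0.592, -0.0509, 0.0542]
tcp_rot: [180.0, 0.0, 113.0]
wrist_force: [-2.4, -0.1, 8.6]
opening: 0.0426
grasp_force: 41.9
```

Emit:
servo_tool([
  [[0,0,0],[0.0001,-0.0004,0.001],20],
  [[0,0,0],[0.0001,-0.0003,0.001],20],
  [[0,0,0],[0,0,0],20],
  [[0,0,0],[0,0,0],20],
  [[0,0,0],[0,0,0],20],
])

```text
time: 11.85
ee_pos: [0.592, -0.0509, 0.0528]
tcp_rot: [179.9, 0.1, 113.0]
wrist_force: [-1.5, -0.4, 9.8]
opening: 0.0424
grasp_force: 42.0
```

Emit:
servo_tool([
  [[0,0,0],[0,0,0],20],
])

```text
time: 11.95
ee_pos: [0.592, -0.0509, 0.0527]
tcp_rot: [179.9, 0.1, 113.0]
wrist_force: [-1.4, 0.6, 10.1]
opening: 0.0428
grasp_force: 42.0
```

Emit:
servo_tool([
  [[0,0,0],[0,-0.0003,0.001],20],
  [[0,0,0],[0,-0.0002,0.0007],20],
  [[0,0,0],[0,0,0],20],
  [[0,0,0],[0,0,0],20],
])

```text
time: 12.35
ee_pos: [0.5919, -0.051, 0.0515]
tcp_rot: [179.8, 0.1, 113.0]
wrist_force: [-0.6, 1.2, 11.8]
opening: 0.0426
grasp_force: 42.1
```

Emit:
servo_tool([
  [[0,0,0],[0,0,0],20],
  [[0,0,0],[0,0,0],20],
])

```text
time: 12.55
ee_pos: [0.5919, -0.051, 0.0514]
tcp_rot: [179.8, 0.1, 113.0]
wrist_force: [-0.4, 0.5, 11.9]
opening: 0.0424
grasp_force: 42.1
```

About 12 N with 6 mm of travel. Holding, with a look at the tell-tale at the end of the hold.

Emit:
servo_tool([
  [[0,0,0],[0,0,0],20],
  [[0,0,0],[0,0,0],20],
  [[0,0,0],[0,0,0],20],
  [[0,0,0],[0,0,0],20],
  [[0,0,0],[0,0,0],20],
  [[0,0,0],[0,0,0],20],
  [[0,0,0],[0,0,0],20],
  [[0,0,0],[0,0,0],20],
  [[0,0,0],[0,0,0],20],
  [[0,0,0],[0,0,0],20],
  [[0,0,0],[0,0,0],20],
  [[0,0,0],[0,0,0],20],
])

```text
time: 13.75
ee_pos: [0.5919, -0.051, 0.0515]
tcp_rot: [179.8, 0.1, 113.0]
wrist_force: [-0.8, 2.2, 12.5]
opening: 0.0427
grasp_force: 42.1
```

Emit:
servo_tool([
  [[0,0,0],[0,0,0],20],
  [[0,0,0],[0,0,0],20],
  [[0,0,0],[0,0,0],20],
])

```text
time: 14.05
ee_pos: [0.5919, -0.051, 0.0515]
tcp_rot: [179.8, 0.1, 113.0]
wrist_force: [0.4, 0.7, 12.5]
opening: 0.0423
grasp_force: 42.1
```

Emit:
servo_tool([
  [[0,0,0],[0,0,-0.002],20],
  [[0,0,0],[0,0,-0.003],20],
  [[0,0,0],[0,0,-0.003],20],
  [[0,0,0],[0,0,-0.005],20],
  [[0,0,0],[0,0,-0.01],20],
  [[0,0,0],[0,0,-0.01],20],
  [[0,0,0],[0,0,-0.03],20],
  [[0,0,0],[0,0,-0.04],20],
  [[0,0,0],[-0.03,0,-0.01],20],
  [[0,0,0],[-0.05,0,0],20],
  [[0,0,0],[-0.04,0,0],20],
  [[0,0,0],[0,0,0],20],
])

```text
time: 15.25
ee_pos: [0.6381, -0.1657, 0.1619]
tcp_rot: [-179.9, 0.0, 112.8]
wrist_force: [-0.5, 0.2, -1.3]
opening: 0.0425
grasp_force: 41.3
```

```bash
python3 - <<'E'
from h import *
from scipy.spatial.transform import Rotation as Ro
im,d=camera("wrist"); o=get_obs(); print(o["time"],o["ee_pos"],o["tcp_rot"],o["wrist_force"])
W=cloud("wrist",d); P=np.array([.592,-.051,0]); y=np.array([np.cos(np.radians(113)),np.sin(np.radians(113)),0]); x=np.array([y[1],-y[0],0])
a=(W-P)@y; b=(W-P)@x
m=(W[...,2]>.045)&(W[...,2]<.07)&(a>.018)&(a<.04)&(abs(b)<.005); print("arm z",m.sum(),np.percentile(W[m][:,2],[10,50,90]) if m.any() else 0)
m=(abs(a-.0)<.03)&(abs(b)>.012)&(abs(b)<.036)&(abs(W[...,2]-.012)<.006); print("plate z",m.sum(),np.median(W[m][:,2]) if m.any() else 0)
for n in ("telltale_tip","mark"):
  for c in ("scene","side","wrist"):
    if n=="telltale_tip" and c!="wrist": camera(c)
    for r in mark_of(n,c)[:1]:
        w=world(c,r["xyz"]); print(n,c,r["score"],w.round(4))
for r in mark_of("pass_box","wrist")[:2]:
    w=world("wrist",r["xyz"]); print("box",r["score"],w.round(4),pix("wrist",w).round())
s,_=camera("side"); u,v=pix("side",[.575,-.01,.06]).astype(int)
cr=cv2.resize(s[v-30:v+30,u-40:u+40],(533,400),interpolation=cv2.INTER_CUBIC)
q,_=camera("scene"); u,v=pix("scene",[.575,-.01,.06]).astype(int)
cr2=cv2.resize(q[v-30:v+30,u-20:u+20],(267,400),interpolation=cv2.INTER_CUBIC)
save("c6.png",np.hstack([cr,cr2])); save("w6.png",im)
E
```

```text
15.3 [ 0.637492   -0.16371801  0.1620726 ] [-1.79927929e+02 -3.72257183e-02  1.12829951e+02] [ 0.18008419  0.17890092 -2.15206332]
arm z 201 [0.05976165 0.06097193 0.0618056 ]
plate z 3385 0.01120055290731137
telltale_tip scene 0.61 [0.5664 0.0142 0.0617]
telltale_tip side 0.61 [0.5683 0.005  0.0654]
mark scene 0.96 [0.5626 0.0094 0.0505]
mark side 0.88 [0.5682 0.0138 0.0524]
box 0.77 [ 4.607e-01 -2.200e-01 -4.000e-04] [152. 172.]
```

View pics/c6.png

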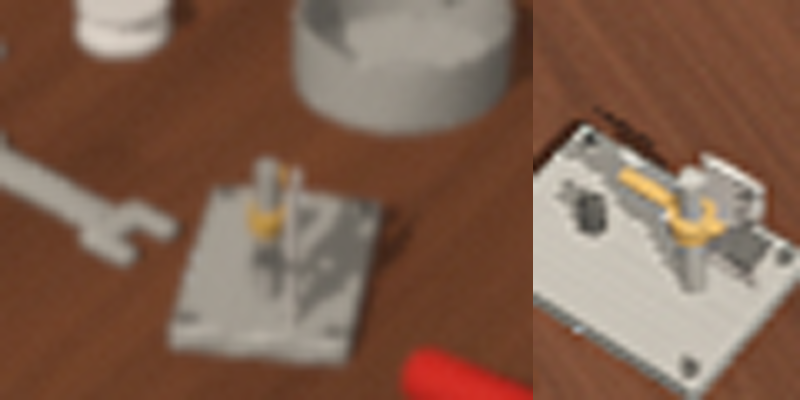

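The side and scene crops show the brass tell-tale high on the post. By depth its top fell from 65.5 to 61.0 mm, about 50 mm above the plate against the mark's 40.5 mm. It stopped above the mark, so the spring is sound and goes to the light wooden pass box at (0.461,-0.220).

Emit:
servo_tool([
  [[0,0,0],[0.003,-0.03,0],20],
  [[0,0,0],[0.003,-0.04,0],20],
  [[0,0,0],[0.003,-0.04,0],20],
  [[0,0,0],[0.003,-0.04,0],20],
  [[0,0,0],[0.002,-0.037,0],20],
  [[0,0,0],[0,0,0.01],20],
  [[0,0,0],[0,0,0.03],20],
  [[0,0,0],[0,0,0.03],20],
  [[0,0,0],[0,0,0.02],20],
  [[0,0,0],[0,0,0.01],20],
  [[0,0,0],[0,0,0],20],
  [[0,0,0],[0,0,0],20],
])

```text
time: 17.05
ee_pos: [0.4605, -0.2218, 0.0635]
tcp_rot: [180.0, 0.0, 113.0]
wrist_force: [-0.5, 0.1, -0.8]
opening: 0.0427
grasp_force: 41.3
```

```bash
python3 - <<'E'
from h import *
o=get_obs(); print(o["time"],o["ee_pos"],o["wrist_force"])
a=[]
for c in ("scene","side"):
    im,d=camera(c); u,v=pix(c,[.461,-.22,.03]).astype(int)
    a.append(cv2.resize(im[v-38:v+37,u-50:u+50],(400,300),interpolation=cv2.INTER_CUBIC))
save("c7.png",np.hstack(a))
E
```

```text
17.05 [ 0.46047011 -0.22182736  0.0634758 ] [-0.47700292  0.05073858 -0.83465563]
```

View pics/c7.png

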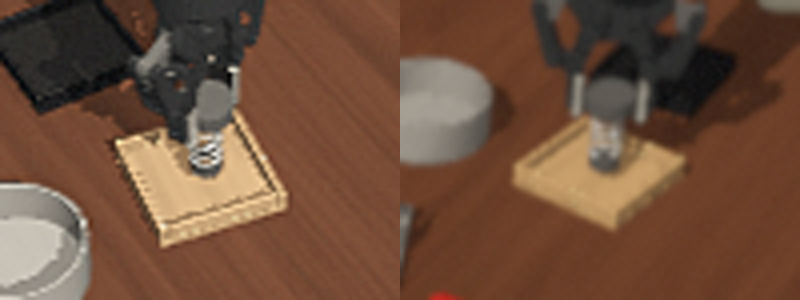

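The spring hangs over the middle of the box in both views. Lowering it to the floor.

Emit:
servo_tool([
  [[0,0,0],[0,0,0.005],20],
  [[0,0,0],[0,0,0.004],20],
  [[0,0,0],[0,0,0.002],20],
  [[0,0,0],[0,0,0.001],20],
  [[0,0,0],[0,0,0],20],
  [[0,0,0],[0,0,0],20],
])

```text
time: 17.75
ee_pos: [0.4599, -0.2218, 0.0507]
tcp_rot: [180.0, 0.0, 113.0]
wrist_force: [-1.0, -0.6, 1.4]
opening: 0.0425
grasp_force: 41.5
```

Emit:
servo_tool([
  [[0,0,0],[0,0,0.001],20],
  [[0,0,0],[0,0,0],20],
  [[0,0,0],[0,0,0],20],
])

```text
time: 18.05
ee_pos: [0.46, -0.2219, 0.05]
tcp_rot: [180.0, 0.0, 113.0]
wrist_force: [-1.6, -1.0, 3.9]
opening: 0.0427
grasp_force: 41.9
```

Emit:
servo_tool([
  [[0,0,0],[0,0,-0.0007],20],
  [[0,0,0],[0,0,0],20],
  [[0,0,0],[0,0,0],58],
  [[0,0,0],[0,0,0],66],
  [[0,0,0],[0,0,0],80],
  [[0,0,0],[0,0,0],95],
  [[0,0,0],[0,0,0],95],
  [[0,0,0],[0,0,0],95],
  [[0,0,0],[0,0,-0.01],95],
  [[0,0,0],[0,0,-0.03],95],
  [[0,0,0],[0,0,-0.04],95],
  [[0,0,0],[0,0,-0.04],95],
])

```text
time: 19.25
ee_pos: [0.4596, -0.2216, 0.1722]
tcp_rot: [-180.0, -0.0, 113.0]
wrist_force: [1.0, -0.6, -0.1]
opening: 0.0809
grasp_force: 0.0
```

Emit:
servo_tool([
  [[0,0,0],[0,0,-0.04],95],
  [[0,0,0],[0,0,-0.02],95],
  [[0,0,0],[0,0,0],95],
  [[0,0,0],[0,0,0],95],
])

```text
time: 19.65
ee_pos: [0.4601, -0.2218, 0.2306]
tcp_rot: [180.0, 0.0, 113.0]
wrist_force: [-0.1, -0.1, 0.2]
opening: 0.0815
grasp_force: 0.0
```

```bash
python3 - <<'E'
from h import *
o=get_obs(); print(o["time"],o["ee_pos"],o["wrist_force"])
im,d=camera("wrist"); W=cloud("wrist",d)
m=(abs(W[...,2]-.0745)<.006)&(np.hypot(W[...,0]-.46,W[...,1]+.222)<.04)
print(m.sum(),cv2.minEnclosingCircle((W[m][:,:2]*1000).astype(np.float32)),np.percentile(W[m][:,2],[5,50,95]))
s,_=camera("scene"); u,v=pix("scene",[.461,-.22,.03]).astype(int)
save("c8.png",np.hstack([cv2.resize(s[v-38:v+37,u-50:u+50],(400,300)),cv2.resize(im,(400,300))]))
E
```

```text
19.65 [ 0.46006072 -0.22180363  0.2306336 ] [-0.13268251 -0.05241628  0.1658158 ]
1207 ((458.9334716796875, -221.47418212890625), 21.844388961791992) [0.07160112 0.07277205 0.07391464]
```

View pics/c8.png

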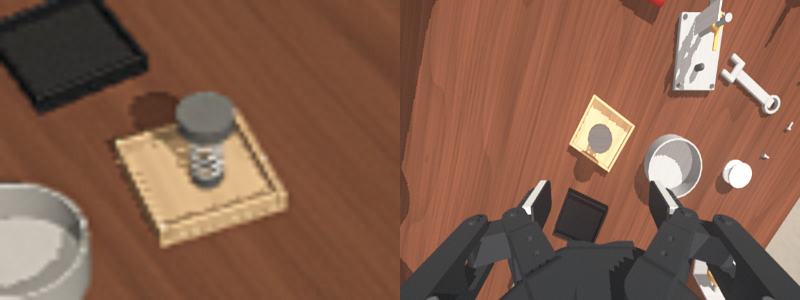

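The spring stands upright in the middle of the pass box with its cap level, and the gripper is clear.

```bash
python3 -c "from workcell import *; print(job_done())"
```

```text
the job is handed in; nothing more can be done
None
```

The spring beside the flywheel tested sound: under about 12 N for over a second the tell-tale stopped about 9 mm above the mark. It now stands upright in the wooden pass box, and the job is handed in.

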